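# Seat the keyed sample cell in the photometer and hold it home

### The job

Take the sample cell with the knurled metal collar out of the stand and lower its vial into the well of the photometer. The collar will stop on the pins of the port: turn it until its hidden keyways drop over them, then push it fully home against the ejector spring and finish while still gripping it and pushing it down, for it springs up if let go. Leave the other vial, the glassware and the bottles where they stand.

Things in the scene. Friction and masses are not known exactly. Their poses are not given: they have to be found in the camera images.
- cell: Sample cell, loose, about 150 g, upright in either hole of the stand: a glass vial 25 mm in diameter, 58 mm long, with a bevelled foot, under a round knurled aluminium collar 44 mm in diameter and 38 mm high; 96 mm in all. Origin: centre of the vial's underside; z up along the vial.
- collar_base (a point): Centre of the collar's underside, 58 mm above the vial's underside. Cut into this underside are three equal blind keyways 120 degrees apart, 9.5 mm wide, 11 mm deep, at 18 mm from the axis. They cannot be seen from outside and their directions are not given.
- collar_grip (a point): Centre of the collar, 24 mm above its underside: a good height to grip it, across any diameter (44 mm).
- seat (a point): Centre of the mouth of the photometer's sample well, on the top face of its dark steel port ring (60 mm wide, bore 28 mm, top 100 mm above the table). z up. Home: the collar's underside lies on the ring, at this point. Over the last 5 mm the vial's foot pushes down the spring ejector: 4 N at first, 7 N when home.
- pin_tops (a point): On the well's axis, 9 mm above seat, level with the tops of three upright round-topped steel pins 5 mm thick that stand on the ring 120 degrees apart, 18 mm from the axis. Their directions vary and are not given. Off the keyways, the collar's underside stops at this height; turned up to 120 degrees, either way, it drops, within about 5 degrees.
- ejector (a joint): Spring ejector in the floor of the well, m: 0 up (rest), about 0.005 pushed down when the cell is home.
- photometer: White photometer, fixed, case 220 mm deep (x) by 270 mm wide (y), top face 92 mm high, with a lower 66 mm console towards the robot. Origin: centre of the case's underside; the well's axis lies 45 mm from it towards the robot (its -x).
- stand: Grey plastic block, fixed, 70 x 170 x 50 mm high, long along its y, with two upright through holes of 28 mm, 45 mm either side of its centre along y. Origin: centre of its underside. The vials stand on the table through the holes.
- plain_vial: The other vial in the stand, loose: 25 mm in diameter, 91 mm high in all, with a narrow 20 mm black stopper and no collar. Origin: centre of its underside. Leave it alone.
- beaker: Clear beaker, loose, 72 mm wide, 95 mm high, origin at its underside. Leave it alone.
- amber_bottle: Amber bottle, loose, 60 mm wide, 130 mm high, origin at its underside. Leave it alone.
- reagent_jar: White jar, loose, 80 mm wide, 110 mm high, origin at its underside. Leave it alone.
- dish: Small white dish, loose, 90 mm wide, 18 mm high, origin at its underside. Leave it alone.
- jug_a: White bottle, loose, 84 mm wide, 190 mm high, origin at its underside. Leave it alone.
- jug_b: Second white bottle, loose, 84 mm wide, 190 mm high, origin at its underside. Leave it alone.
Not all that is in view belongs to the job. What is shaped like the cell but green is not meant.

How it is judged:
On the way, in this order (a step that is already met when the one before it is completed fails the run):
1. the cell is lifted clear of the stand (height (world z) of cell above 0.06 m and contact force between the fingers and cell above 1 N), for 0.1 s.
2. the vial is upright in the well, its collar still above the port ring (z of collar_base in the frame of seat between 0.0025 and 0.04 m and horizontal distance between collar_base and seat below 0.006 m and angle between cell's own z axis and vertical below 0.15 rad), for 0.05 s.
3. the collar is over the pins and pushed home, held by the gripper (z of collar_base in the frame of seat between -0.003 and 0.0018 m and horizontal distance between collar_base and seat below 0.004 m and angle between cell's own z axis and vertical below 0.06 rad and value of joint ejector above 0.003 m and contact force between the fingers and cell above 3 N), for 0.2 s.
At the end, for the whole second after the job is handed in: The collar's underside is within 1.8 mm of the port ring and within 4 mm of the well's axis, the cell upright within 0.06 rad and still, the ejector pushed down more than 3 mm, the fingers touching the cell with more than 3 N, and every bystander within 30 mm of its start (all of step 3 and linear speed of cell below 0.02 m/s and distance of each of plain_vial, beaker, amber_bottle, reagent_jar, dish, jug_a, jug_b from where it was at the start of the episode below 0.03 m); the arm keeps its last pose, push and grip.
It fails at once if a bystander is pushed away from its place or knocked over (distance of any of plain_vial, beaker, amber_bottle, reagent_jar, dish, jug_a, jug_b from where it was at the start of the episode above 0.03 m or angle between any of plain_vial, beaker, amber_bottle, reagent_jar, dish, jug_a, jug_b's own z axis and vertical above 0.5 rad).
It fails at once if the sample cell is tipped over (angle between cell's own z axis and vertical above 0.7 rad).
It also fails if it takes over 59 s, if anything falls off the work surface, if the arm or the gripper's body presses on something with over 40 N, if the wrist force passes 120 N, or if a joint passes its speed limit or range.

### The arm

A 7-joint arm with a two-finger parallel gripper is mounted at the origin on the work surface. World frame = base frame: x ahead of the robot, y to its left, z up, the work surface at z = 0. Lengths are in m, angles in rad, forces in N, time in s.
With the tool pointing down it reaches from about 0.35 to 0.9 m from the base axis. Payload 8.1 kg.
Tool frame: the origin (TCP) lies midway between the tips of the shut fingers; the grasp point (between the pads) lies 19 mm behind it; z points along the fingers, y is the line along which they close (so a half turn about z gives the same grasp; the last joint's range is limited). The gripper opens to 92 mm and grips with 3 to 60 N. Pads are 19 mm wide; open, the fingers measure 130 mm over their backs; the gripper's body (75 mm by 190 mm) begins 47 mm behind the grasp point.
Start: joints at [-1.284, 0.434, 0.025, 1.573, -0.012, 1.134, -0.075], TCP at [0.238, 0.578, 0.188] pointing down, gripper open.
Joint ranges: [-2.62, 2.62], [-0.44, 2.09], [-1.27, 1.32], [0.08, 2.57], [-1.32, 4.46], [0.12, 2], [-2.74, 2.74]. Speed limits (rad/s): [2.22, 2.22, 3.01, 3.01, 3.14, 3.14, 3.14].

### API

Orientations are given as a rotation vector (axis times angle).
In Python, from cell import arm gives the robot as it stands.
- The arm moves only by the tool move_arm, never from a script. Its argument "motion" is a list of rows, each an object of numbers: "tx", "ty", "tz": the shift along the tool's x, y, z normalised to -1 to 1, where 1 is 1000 mm; "twist": the turn about the tool's z normalised to -1 to 1, where 1 is pi/2 rad. In form: [{"tx": .., "ty": .., "tz": .., "twist": ..}, ...]. A call has 1 to 12 rows; each row shifts and turns the commanded pose from where the row before left it, along the tool's axes as they then stand; what a row does not reach is not made up. A row lasts 1/10 s, in which the tool goes at most 50 mm and 8.59 degrees, less where a joint would pass 70% of its speed; a pose out of reach is approached as far as the arm can. A call with a number of a shift or a turn outside -1 to 1 is refused whole. A call with a gripper value outside its range is refused whole. "gripper" is the gripper's target within -1 to 1 (shut at 1, half-way at 0, fully open at -1), set as the call begins (left out, the last holds). The fingers move at their own pace and stop on an object; "squeeze" is the grip in N (left out, the last holds). Time passes only in rows, so rows that do not move let the fingers close. It gives the time, the measured TCP pose, the force, the opening and the grip force at its end, in the units of the state.
- arm.observe(): the state, without advancing time (a new reading comes with each control period).
- arm.get_image(name): name is "scene" or "top" or "wrist"; returns the picture (420x560x3 uint8, red, green, blue); there is no depth.
- arm.calibration(name): a dict with "K" (3x3 intrinsics, pixels), "T" (4x4, takes a point from camera to world coordinates). Camera axes: x right, y down, z forward; pixel columns grow to the right and rows downward; lengths in m; the calibration is good to about 2 mm. The wrist camera is an equidistant fisheye: a pixel r from the principal point sees the ray r / f radians off the axis. A picture is of the moment at which its call begins: read the wrist's pose just before it. calibration takes no time and is no camera call; for the wrist camera it gives the pose at the moment of the call.
- arm.sign_off(): hands the job in; it is judged then, once.
Trained networks look in the newest picture that a camera, given by its name, has taken for a name from the list of things; names that differ only in an ending like _2 or _b are one class to them, and where a whole thing is asked for, a point or a joint stands for the part that bears it (a point fixed in the world has none). Each returns a list of dicts, best first, with "conf" (0 to 1); they miss things now and then, are a little off and sometimes report something else, mostly with a low value. They report only what shows in the picture. A call takes as long as a camera call. They do not tell look-alikes from the thing itself.
- arm.look_for(camera, query): "point" ([column, row] as shares, 0 to 1, of the picture: columns of its width, rows of its height, amid what is visible of it).
- arm.regions_of(camera, query): "region" (420x560 bool, what is visible of it) and "point" ([column, row] as shares, 0 to 1, of the picture: columns of its width, rows of its height, amid what is visible of it).
- arm.place_of(camera, query): "point" ([column, row] as shares, 0 to 1, of the picture: columns of its width, rows of its height: a listed point, or the origin of a listed thing).
The state is a dict: "clock": time; "joints": joint angles; "dq": joint speeds; "joint_efforts": joint torques, N m; "position": TCP position; "ee_rot": TCP orientation; "force": force on the tool from outside, world axes, zero at the start; "ft_torque": the same for the moment, N m; "width": opening from 0.0 (shut) to 1.0 (fully open); "gripper_force": force on a finger pad.
Only numpy, scipy, OpenCV 4.12 (cv2) and the standard library are available. Lean on these libraries where they do the work, as an engineer would, in place of code of your own. Each camera call takes 0.05 s, during which the arm holds its last target. There are 200 camera calls.

## Working session

There is one attempt and no reset: what is moved stays moved. The work goes in short steps, Python scripts to look and compute and a tool call to move; the robot and the scene stay as the last step left them, time stands still between calls to the robot, and variables do not carry over. Pictures are saved under pics/ and viewed, at most 10 in all, crops included, and the job is handed in when it is done.

Besides the shell and the picture viewer there is one more tool, called after "Emit:" by a JSON object that holds its "api" and its "payload", one argument or row to a line. move_arm: Moves the arm, as the interface text tells. Scaled input: -1 to 1 covers 1000 mm each way for a shift and pi/2 rad each way for a turn. Its arguments: {"type":"object","properties":{"motion":{"type":"array","items":{"type":"object","properties":{"tx":{"type":"number"},"ty":{"type":"number"},"tz":{"type":"number"},"twist":{"type":"number"}}}},"gripper":{"type":"number"},"squeeze":{"type":"number"}},"required":["motion"]}

```bash
mkdir -p pics; ls; python3 - <<'E'
from cell import arm
import cv2
s=arm.observe();print(s)
for n in("scene","top"):
    im=arm.get_image(n);cv2.imwrite(f"pics/{n}0.png",im[:,:,::-1])
    c=arm.calibration(n);print(n,c["K"],c["T"])
    for q in("cell","collar_grip","seat","plain_vial","stand"):
        print(q,[(round(d["conf"],2),(d["point"]*[560,420] if hasattr(d["point"],"dtype") else [d["point"][0]*560,d["point"][1]*420])) for d in arm.place_of(n,q)])
E
```

```text
pics
{'clock': 0.0, 'joints': array([-1.28358123,  0.43524135,  0.02496029,  1.57407728, -0.01161264,
        1.13400608, -0.07508294]), 'dq': array([ 0.0016396 , -0.0001985 , -0.0020692 , -0.00098613,  0.00139193,
        0.00220665,  0.00021996]), 'joint_efforts': array([-5.65109385e-04, -6.67827201e+01,  9.84249003e-01, -3.14460039e+01,
       -6.06480846e-02,  4.27859975e-02,  1.77134852e-04]), 'position': array([0.23734139, 0.5775674 , 0.18694113]), 'ee_rot': array([-6.08486783e-01, -3.08191553e+00,  2.47643356e-03]), 'force': array([-0.2676752 ,  0.07031819,  0.04998182]), 'ft_torque': array([ 0.0118092 , -0.01977502,  0.0394808 ]), 'gripper_force': 0.0, 'width': 1.0012183452825085}
scene [[461.32225024   0.         279.28010043]
 [  0.         461.32225024 205.58036631]
 [  0.           0.           1.        ]] [[-0.83906953  0.30509975 -0.4504181   1.12564561]
 [ 0.54400688  0.46394764 -0.69914884  0.90021194]
 [-0.00433972 -0.83166503 -0.55526069  0.82634317]
 [ 0.          0.          0.          1.        ]]
cell [(0.75, [339.024, 242.592]), (0.64, [352.688, 262.584])]
co
[... 199 characters left out ...]
9999996, 276.696])]
top [[383.72447457   0.         278.87193641]
 [  0.         383.72447457 208.86801712]
 [  0.           0.           1.        ]] [[ 0.10971023 -0.97066151  0.21396238  0.26320977]
 [-0.99396193 -0.10674226  0.02541186 -0.02909588]
 [-0.00182749 -0.2154584  -0.97651131  1.36360762]
 [ 0.          0.          0.          1.        ]]
cell [(0.59, [246.12, 246.414]), (0.43, [219.016, 234.108])]
collar_grip [(0.69, [212.68800000000002, 233.31]), (0.47, [240.79999999999998, 241.58400000000003])]
seat [(0.68, [304.304, 213.192])]
plain_vial [(0.41, [193.2, 222.18])]
stand [(0.96, [201.37599999999998, 230.20200000000003]), (0.34, [153.384, 185.22]), (0.26, [306.488, 215.082])]
```

View pics/scene0.png

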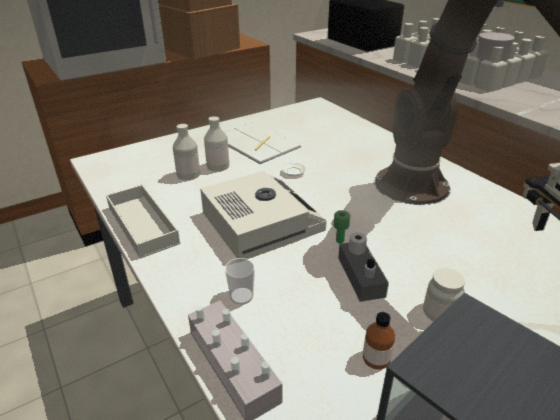

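View pics/top0.png

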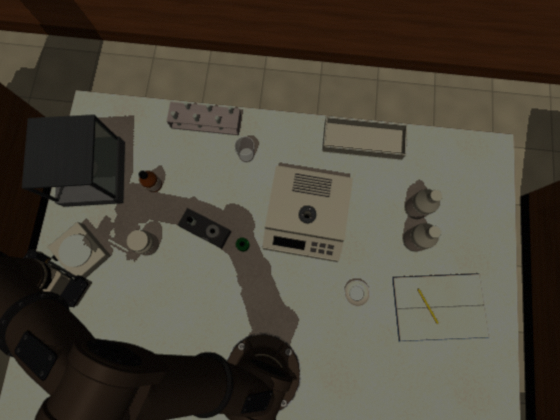

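```bash
cat > h.py <<'E'
from cell import arm
import numpy as np, cv2
from scipy.spatial.transform import Rotation as R
def ray(n,p):
    c=arm.calibration(n);K,T=np.array(c["K"]),np.array(c["T"])
    d=T[:3,:3]@np.linalg.solve(K,[p[0],p[1],1]);return T[:3,3],d
def onz(n,p,z):
    o,d=ray(n,p);return o+d*(z-o[2])/d[2]
def tri(a,b):
    (o1,d1),(o2,d2)=ray("scene",a),ray("top",b)
    s=np.linalg.lstsq(np.c_[d1,-d2],o2-o1,rcond=None)[0]
    p,q=o1+s[0]*d1,o2+s[1]*d2;return (p+q)/2,np.linalg.norm(p-q)
E
python3 - <<'E'
from h import *
np.set_printoptions(precision=4,suppress=True)
a=cv2.imread("pics/scene0.png");b=cv2.imread("pics/top0.png")
f=lambda im,x,y,w:cv2.resize(im[y:y+w,x:x+w],(400,400),interpolation=3)
cv2.imwrite("pics/crop.png",np.hstack([f(a,310,200,80),f(b,170,190,80)]))
print("grip",tri((357.7,238.6),(212.7,233.3)))
print("green",tri((342.7,220.2),(240.8,241.6)))
print("plain",tri((368.8,290.2),(193.2,222.2)),onz("scene",(370,264),.09),onz("top",(193,220),.08))
print("seat",tri((265.9,192),(304.3,213.2)))
print("onz",onz("scene",(265.9,192),.1),onz("top",(304.3,213.2),.1))
print("stand",onz("scene",(361.5,276.7),0),onz("top",(201.4,230.2),0))
E
```

```text
grip (array([0.4373, 0.2137, 0.0872]), np.float64(0.006397455523683626))
green (array([0.4167, 0.1202, 0.0827]), np.float64(0.0037885873566895945))
plain (array([0.4783, 0.3086, 0.0024]), np.float64(0.001405675969211812)) [0.4835 0.3064 0.09  ] [0.4739 0.2907 0.08  ]
seat (array([ 0.535 , -0.0841,  0.1078]), np.float64(0.005100665444163811))
onz [ 0.5301 -0.0971  0.1   ] [ 0.5346 -0.0829  0.1   ]
stand [ 0.4579  0.2593 -0.    ] [0.4534 0.2747 0.    ]
```

View pics/crop.png

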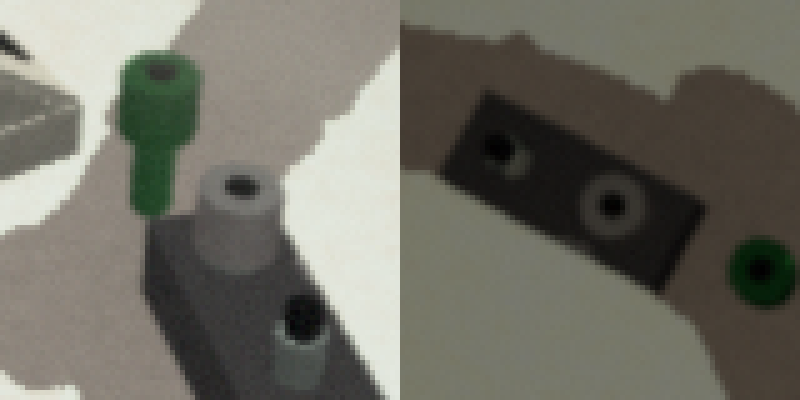

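Candidates: green piece (scene 342,220 / top 243,244) and metal collar (scene 358,243 / top 212,231). The uncoloured metal collar standing in the stand fits; the green one, standing on the table, is the decoy. Seat: scene (266,192), top (304,213).

Emit:
{"api": "move_arm", "payload": {
  "motion": [
    {"tx": -0.032,"ty": -0.026},
    {"tx": -0.032,"ty": -0.026},
    {"tx": -0.032,"ty": -0.026},
    {"tx": -0.032,"ty": -0.026},
    {"tx": -0.032,"ty": -0.026},
    {"tx": -0.032,"ty": -0.026},
    {"tx": -0.032,"ty": -0.026},
    {"tx": -0.032,"ty": -0.026},
    {"tx": -0.032,"ty": -0.026},
    {"tx": -0.032,"ty": -0.026}
  ],
  "gripper": -1
}}

```text
invalid input
```

Emit:
{"api": "move_arm", "payload": {
  "motion": [
    {"twist": 0.09},
    {"twist": 0.09},
    {"twist": 0.09},
    {"twist": 0.09},
    {"twist": 0.09},
    {"twist": 0.09},
    {"twist": 0.09},
    {"twist": 0.09},
    {"twist": 0.09},
    {"twist": 0.09},
    {"twist": 0.09},
    {}
  ]
}}

```text
invalid input
```

```bash
cat >> h.py <<'E'
def wray(c,p):
    K,T=np.array(c["K"]),np.array(c["T"])
    v=np.array([(p[0]-K[0,2])/K[0,0],(p[1]-K[1,2])/K[1,1]]);r=np.hypot(*v)
    d=np.r_[v/r*np.sin(r),np.cos(r)] if r>1e-9 else np.array([0,0,1.])
    return T[:3,3],T[:3,:3]@d
def wonz(c,p,z):
    o,d=wray(c,p);return o+d*(z-o[2])/d[2]
def wproj(c,P):
    K,T=np.array(c["K"]),np.array(c["T"])
    q=T[:3,:3].T@(np.atleast_2d(P)-T[:3,3]).T;th=np.arctan2(np.hypot(q[0],q[1]),q[2]);s=th/np.hypot(q[0],q[1])
    return np.c_[K[0,0]*q[0]*s+K[0,2],K[1,1]*q[1]*s+K[1,2]]
E
python3 - <<'E'
from h import *
np.set_printoptions(precision=4,suppress=True)
s=arm.observe();M=R.from_rotvec(s["ee_rot"]).as_matrix()
print(s["clock"],s["joints"],s["position"],M,s["force"])
c=arm.calibration("wrist");im=arm.get_image("wrist");cv2.imwrite("pics/w1.png",im[:,:,::-1])
print(c["K"],c["T"])
for q,z in(("cell",0),("collar_grip",.082),("plain_vial",0)):
    for d in arm.place_of("wrist",q):
        p=np.array(d["point"])*[560,420];print(q,d["conf"],p,wonz(c,p,z))
E
```

```text
0.6 [-1.2836  0.4345  0.025   1.5732 -0.0116  1.134  -0.0751] [0.2375 0.5781 0.1878] [[-0.9249  0.3801  0.0001]
 [ 0.3801  0.9249  0.0001]
 [-0.      0.0001 -1.    ]] [ 0.9475 -0.4617 -0.6691]
[[325.1923   0.     281.8609]
 [  0.     325.1923 209.3536]
 [  0.       0.       1.    ]] [[ 0.3796  0.8818  0.2798  0.1616]
 [ 0.9252 -0.3621 -0.114   0.6083]
 [ 0.0008  0.3021 -0.9533  0.3856]
 [ 0.      0.      0.      1.    ]]
```

View pics/w1.png

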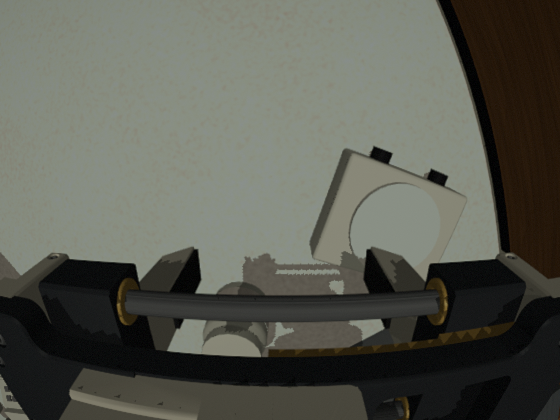

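The picture shows that the arm has not moved: the fingers are at the bottom and a scale sits at (390,215). The move format was refused, so I'll give all the fields.

Emit:
{"api": "move_arm", "payload": {
  "motion": [
    {"tx": -0.032,"ty": -0.026,"tz": 0.0,"twist": 0.0},
    {"tx": -0.032,"ty": -0.026,"tz": 0.0,"twist": 0.0},
    {"tx": -0.032,"ty": -0.026,"tz": 0.0,"twist": 0.0},
    {"tx": -0.032,"ty": -0.026,"tz": 0.0,"twist": 0.0},
    {"tx": -0.032,"ty": -0.026,"tz": 0.0,"twist": 0.0},
    {"tx": -0.032,"ty": -0.026,"tz": 0.0,"twist": 0.0},
    {"tx": -0.032,"ty": -0.026,"tz": 0.0,"twist": 0.0},
    {"tx": -0.032,"ty": -0.026,"tz": 0.0,"twist": 0.0},
    {"tx": -0.032,"ty": -0.026,"tz": 0.0,"twist": 0.0},
    {"tx": -0.032,"ty": -0.026,"tz": 0.0,"twist": 0.0}
  ],
  "gripper": -1,
  "squeeze": 20
}}

```text
clock: 1.8
position: [0.4354, 0.2145, 0.188]
ee_rot: [0.608, 3.082, 0.001]
force: [-0.1, -0.3, -0.3]
width: 0.998
gripper_force: 0.0
```

Emit:
{"api": "move_arm", "payload": {
  "motion": [
    {"tx": 0,"ty": 0,"tz": 0,"twist": 0.09},
    {"tx": 0,"ty": 0,"tz": 0,"twist": 0.09},
    {"tx": 0,"ty": 0,"tz": 0,"twist": 0.09},
    {"tx": 0,"ty": 0,"tz": 0,"twist": 0.09},
    {"tx": 0,"ty": 0,"tz": 0,"twist": 0.09},
    {"tx": 0,"ty": 0,"tz": 0,"twist": 0.09},
    {"tx": 0,"ty": 0,"tz": 0,"twist": 0.09},
    {"tx": 0,"ty": 0,"tz": 0,"twist": 0.09},
    {"tx": 0,"ty": 0,"tz": 0,"twist": 0.09},
    {"tx": 0,"ty": 0,"tz": 0,"twist": 0.09},
    {"tx": 0,"ty": 0,"tz": 0,"twist": 0.09},
    {"tx": 0,"ty": 0,"tz": 0,"twist": 0}
  ]
}}

```text
clock: 3.0
position: [0.4347, 0.2161, 0.1878]
ee_rot: [2.598, 1.767, 0.0]
force: [0.2, 0.4, -0.4]
width: 1.0
gripper_force: 0.0
```

```bash
cat > w.py <<'E'
from h import *
import sys
np.set_printoptions(precision=4,suppress=True)
s=arm.observe();M=R.from_rotvec(s["ee_rot"]).as_matrix()
print(s["clock"],s["joints"],s["position"],M,s["force"])
c=arm.calibration("wrist");im=arm.get_image("wrist");cv2.imwrite(sys.argv[1],im[:,:,::-1])
for a in sys.argv[2:]:
    q,z=a.split(":")
    for d in arm.place_of("wrist",q):
        p=np.array(d["point"])*[560,420];P=wonz(c,p,float(z));print(q,round(d["conf"],2),p,P,"tool",M.T@(P-s["position"]))
E
python3 w.py pics/w2.png cell:0 collar_grip:.082 plain_vial:0
```

```text
3.0 [-0.9221  0.2073  0.4217  1.9289 -0.0987  1.025  -0.8334] [0.4347 0.2161 0.1878] [[ 0.3675  0.93    0.0002]
 [ 0.93   -0.3675  0.0001]
 [ 0.0002  0.0002 -1.    ]] [ 0.1745  0.3651 -0.3745]
cell 0.96 [285.992 171.906] [0.4423 0.2204 0.    ] tool [0.0067 0.0055 0.1878]
cell 0.78 [293.104 258.72 ] [0.4091 0.1093 0.    ] tool [-0.1088  0.0154  0.1878]
collar_grip 0.95 [294.392 290.01 ] [0.4087 0.1117 0.082 ] tool [-0.1066  0.0141  0.1058]
plain_vial 0.95 [286.72   99.414] [0.4749 0.301  0.    ] tool [0.0936 0.0061 0.1879]
```

View pics/w2.png

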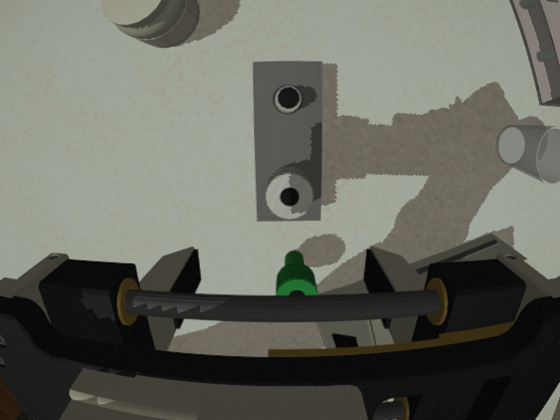

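```bash
python3 - <<'E'
from h import *
np.set_printoptions(precision=4,suppress=True)
c=arm.calibration("wrist");s=arm.observe();M=R.from_rotvec(s["ee_rot"]).as_matrix()
im=cv2.imread("pics/w2.png")
for p,z in(((289.3,196.5),.096),((288,98),.091),((286,172),0)):
    P=wonz(c,p,z);print(P,"tool",M.T@(P-s["position"]))
for d in arm.regions_of("wrist","cell"):
    m=np.array(d["region"]);ys,xs=np.where(m);print(d["conf"],xs.min(),xs.max(),ys.min(),ys.max())
t=np.linspace(0,2*np.pi,60)
P=wonz(c,(289.3,196.5),.096)
for z,r in((.096,.022),(.058,.022)):
    q=wproj(c,np.c_[P[0]+r*np.cos(t),P[1]+r*np.sin(t),0*t+z]);print(q.min(0),q.max(0))
    for u in q: im[int(round(u[1])),int(round(u[0]))]=(0,0,255)
cv2.imwrite("pics/w2c.png",cv2.resize(im[150:250,230:350],(720,600),interpolation=0))
E
```

```text
[0.4423 0.2154 0.096 ] tool [0.0022 0.0073 0.0918]
[0.4735 0.2996 0.091 ] tool [0.092  0.0059 0.0968]
[0.4422 0.2202 0.    ] tool [0.0067 0.0055 0.1878]
0.83 265 312 166 218
0.69 275 316 251 296
[265.4746 173.1092] [313.0444 219.014 ]
[267.2324 165.9454] [309.6439 207.1571]
```

View pics/w2c.png

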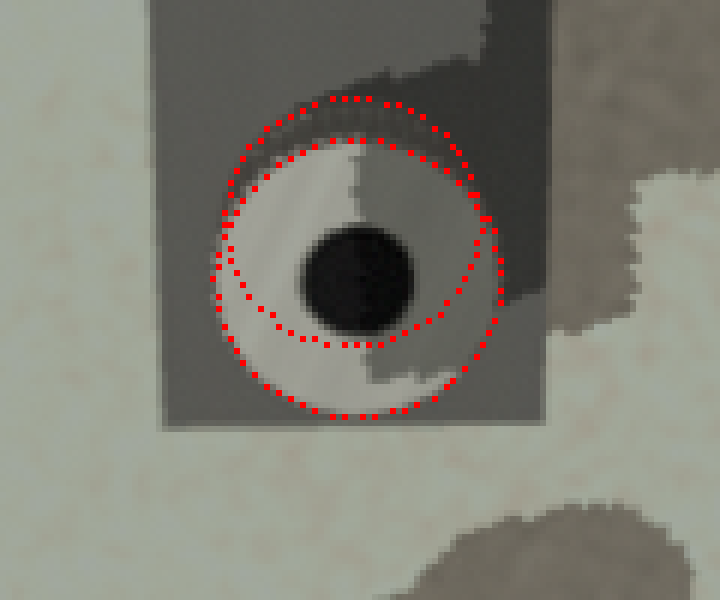

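The fit is within a millimetre: the metal collar is at (289,196) and its modelled outline matches the silhouette. The collar lies at (0.442, 0.215), 90 mm from the plain vial as expected. Now I'll descend and grip.

Emit:
{"api": "move_arm", "payload": {
  "motion": [
    {"tx": 0.002,"ty": 0.007,"tz": 0.025,"twist": 0},
    {"tx": 0,"ty": 0,"tz": 0.025,"twist": 0},
    {"tx": 0,"ty": 0,"tz": 0.025,"twist": 0},
    {"tx": 0,"ty": 0,"tz": 0.025,"twist": 0},
    {"tx": 0,"ty": 0,"tz": 0.015,"twist": 0},
    {"tx": 0,"ty": 0,"tz": 0.01,"twist": 0},
    {"tx": 0,"ty": 0,"tz": 0,"twist": 0},
    {"tx": 0,"ty": 0,"tz": 0,"twist": 0}
  ]
}}

```text
clock: 4.05
position: [0.4423, 0.2154, 0.0632]
ee_rot: [2.596, 1.77, 0.001]
force: [-0.0, -0.9, 0.6]
width: 1.0
gripper_force: 0.0
```

Emit:
{"api": "move_arm", "payload": {
  "motion": [
    {"tx": 0,"ty": 0,"tz": 0,"twist": 0},
    {"tx": 0,"ty": 0,"tz": 0,"twist": 0},
    {"tx": 0,"ty": 0,"tz": 0,"twist": 0},
    {"tx": 0,"ty": 0,"tz": 0,"twist": 0},
    {"tx": 0,"ty": 0,"tz": 0,"twist": 0},
    {"tx": 0,"ty": 0,"tz": 0,"twist": 0},
    {"tx": 0,"ty": 0,"tz": 0,"twist": 0},
    {"tx": 0,"ty": 0,"tz": 0,"twist": 0}
  ],
  "gripper": 1,
  "squeeze": 40
}}

```text
clock: 4.85
position: [0.4419, 0.2153, 0.0627]
ee_rot: [2.596, 1.769, -0.0]
force: [-1.9, -0.1, 0.2]
width: 0.355
gripper_force: 0.0
```

```bash
python3 w.py pics/w3.png cell:0 collar_grip:.082; python3 -c "
from cell import arm
s=arm.observe();print(s['width'],s['gripper_force'])"
```

```text
4.85 [-0.8513  0.3858  0.3756  2.0618 -0.2086  0.7294 -0.7186] [0.4419 0.2153 0.0627] [[ 0.3655  0.9308 -0.    ]
 [ 0.9308 -0.3655 -0.    ]
 [-0.      0.     -1.    ]] [-1.9023 -0.1016  0.1713]
cell 0.81 [278.6   207.984] [0.4398 0.2162 0.    ] tool [ 0.0001 -0.0023  0.0627]
cell 0.61 [289.296 316.302] [0.4087 0.1094 0.    ] tool [-0.1107  0.0078  0.0627]
collar_grip 0.61 [279.776 246.708] [0.4416 0.2168 0.082 ] tool [ 0.0012 -0.0009 -0.0193]
0.2224257330704206 0.0
```

View pics/w3.png

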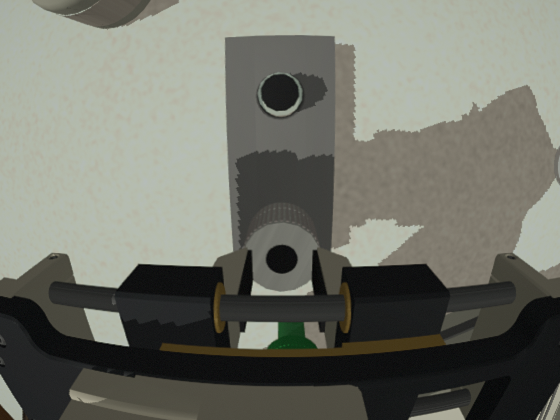

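The collar at (282,258) is between the fingers, which look close to contact. I'll wait for the grip force.

Emit:
{"api": "move_arm", "payload": {
  "motion": [
    {"tx": 0,"ty": 0,"tz": 0,"twist": 0},
    {"tx": 0,"ty": 0,"tz": 0,"twist": 0},
    {"tx": 0,"ty": 0,"tz": 0,"twist": 0}
  ]
}}

```text
clock: 5.3
position: [0.4419, 0.2153, 0.0627]
ee_rot: [-2.596, -1.769, -0.0]
force: [-0.1, 0.4, 0.6]
width: 0.011
gripper_force: 0.0
```

```bash
python3 w.py pics/w4.png cell:0 collar_grip:.082; python3 -c "
import cv2;a=cv2.imread('pics/w4.png');cv2.imwrite('pics/w4c.png',cv2.resize(a[180:380,130:430],(750,500)))"
```

```text
5.3 [-0.8513  0.3857  0.3756  2.0619 -0.2087  0.7294 -0.7186] [0.4419 0.2153 0.0627] [[ 0.3655  0.9308  0.    ]
 [ 0.9308 -0.3655  0.    ]
 [ 0.     -0.     -1.    ]] [-0.1341  0.3545  0.6132]
cell 0.82 [281.904 206.892] [0.4428 0.2161 0.    ] tool [0.001  0.0005 0.0627]
collar_grip 0.86 [276.584 247.59 ] [0.4396 0.2169 0.082 ] tool [ 0.0007 -0.0028 -0.0193]
```

View pics/w4c.png

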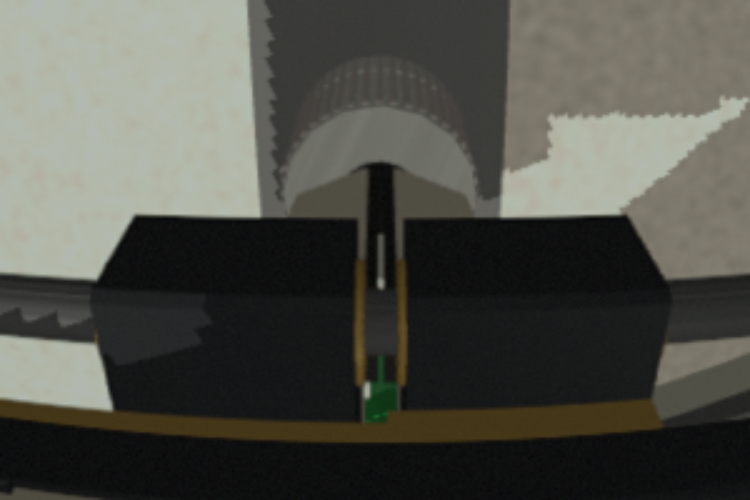

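```bash
python3 - <<'E'
from h import *
np.set_printoptions(precision=1,suppress=True)
c=arm.calibration("wrist");s=arm.observe();M=R.from_rotvec(s["ee_rot"]).as_matrix()
print("cam in tool mm",1000*M.T@(np.array(c["T"])[:3,3]-s["position"]))
f=lambda *v:wproj(c,s["position"]+M@np.array(v))[0]
print("tcp",f(0,0,0),"grasp",f(0,0,-.019),"edge +x tip",f(.0095,0,0),"tip-10mm",f(.0095,0,-.01),f(0.0095,0,-.04),f(0.0095,0,-.06))
print("w3 tips",f(.0095,.0163,0),f(.0095,-.0163,0),f(.0095,.0163,-.04),f(.0095,-.0163,-.04))
print("collar top ctr",wproj(c,[.4423,.2154,.096]),"far rim",wproj(c,[.4423+.008,.2154+.0204,.096]))
# finger dark pixels in w4: report bottom picture of gray tip colours
a=cv2.imread("pics/w4.png").astype(int)
for y in range(236,300,6): print(y,a[y,255:312:4].sum(1)//3)
for n in("scene","top"):
    im=arm.get_image(n);cv2.imwrite(f"pics/{n}1.png",im[:,:,::-1])
    K=arm.calibration(n);T=np.linalg.inv(K["T"])
    for P in(s["position"],[.4423,.2154,.096]):
        q=K["K"]@(T[:3,:3]@np.array(P)+T[:3,3]);print(n,q[:2]/q[2])
a=cv2.imread("pics/scene1.png")[190:290,280:420];b=cv2.imread("pics/top1.png")[190:290,150:290]
cv2.imwrite("pics/both1.png",np.vstack([cv2.resize(a,(420,300),interpolation=3),cv2.resize(b,(420,300),interpolation=3)]))
E
```

```text
cam in tool mm [  81.1    0.2 -197.8]
tcp [281.3 236.4] grasp [281.2 248.4] edge +x tip [281.3 222.8] tip-10mm [281.2 228.3] [281.2 248.4] [281.1 265.7]
w3 tips [306.4 222.8] [256.1 222.8] [311.7 248.3] [250.6 248.3]
collar top ctr [[281.7 258.5]] far rim [[281.7 221.8]]
236 [108 109 105 111 112 108 107 108 109 110 106 106 108 110 108]
242 [109 106 107 111 106 107 108 109 109 109 106 107 109 109 112]
248 [106 107 112 108  57  75  14  10  50  65 105 108 111 111 112]
254 [102  81  75  75  74  74   9  13  47  74  74  74  75  94 113]
260 [75 76 75 74 75 75  8 17 36 75 74 74 74 75 75]
266 [75 75 75 76 74 75 12 13 26 74 75 74 73 76 75]
272 [14 13 16 14 13 75  7 16 17 42 16 17 18 15 13]
278 [14 12 16 16 14 67 13 56 17 41 16 14 14 15 17]
284 [13 14 16 14 14 42  8 56 14 41 13 13 14 15 14]
290 [12 16 14 15 22 45  9 55 14 52 15 16 15 12 11]
296 [16 13 11 16 26 46 29 31 28 55 16 14 15 16 17]
scene [357.2 247. ]
scene [358.2 237. ]
top [214.4 232.4]
top [212.7 230.8]
```

View pics/both1.png

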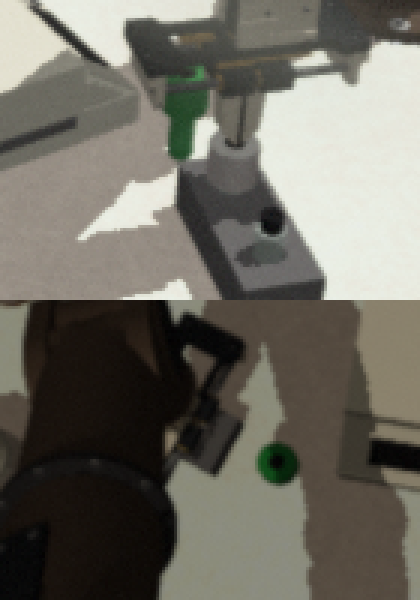

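The scene crop shows the shut fingertips just above the collar top at scene (358,238). Both views put the true tips about 38 mm short of the reported TCP, with no sideways offset. Nothing was touched. I'll reopen, go down 37 mm further while watching the force, and grip.

Emit:
{"api": "move_arm", "payload": {
  "motion": [
    {"tx": 0,"ty": 0,"tz": 0,"twist": 0},
    {"tx": 0,"ty": 0,"tz": 0,"twist": 0},
    {"tx": 0,"ty": 0,"tz": 0,"twist": 0},
    {"tx": 0,"ty": 0,"tz": 0,"twist": 0},
    {"tx": 0,"ty": 0,"tz": 0,"twist": 0},
    {"tx": 0,"ty": 0,"tz": 0,"twist": 0},
    {"tx": 0,"ty": 0,"tz": 0,"twist": 0},
    {"tx": 0,"ty": 0,"tz": 0,"twist": 0},
    {"tx": 0,"ty": 0,"tz": 0,"twist": 0},
    {"tx": 0,"ty": 0,"tz": 0,"twist": 0},
    {"tx": 0,"ty": 0,"tz": 0,"twist": 0}
  ],
  "gripper": -0.6
}}

```text
clock: 6.65
position: [0.4419, 0.2153, 0.0627]
ee_rot: [-2.596, -1.77, 0.0]
force: [-0.2, 0.1, -0.9]
width: 0.799
gripper_force: 0.0
```

Emit:
{"api": "move_arm", "payload": {
  "motion": [
    {"tx": 0,"ty": 0,"tz": 0.01,"twist": 0},
    {"tx": 0,"ty": 0,"tz": 0.01,"twist": 0},
    {"tx": 0,"ty": 0,"tz": 0.01,"twist": 0},
    {"tx": 0,"ty": 0,"tz": 0.007,"twist": 0},
    {"tx": 0,"ty": 0,"tz": 0,"twist": 0}
  ]
}}

```text
clock: 7.15
position: [0.4411, 0.2147, 0.0244]
ee_rot: [2.596, 1.769, -0.004]
force: [-0.9, 0.3, 0.1]
width: 0.799
gripper_force: 0.0
```

Emit:
{"api": "move_arm", "payload": {
  "motion": [
    {"tx": 0,"ty": 0,"tz": 0,"twist": 0},
    {"tx": 0,"ty": 0,"tz": 0,"twist": 0},
    {"tx": 0,"ty": 0,"tz": 0,"twist": 0},
    {"tx": 0,"ty": 0,"tz": 0,"twist": 0},
    {"tx": 0,"ty": 0,"tz": 0,"twist": 0},
    {"tx": 0,"ty": 0,"tz": 0,"twist": 0}
  ],
  "gripper": 1,
  "squeeze": 40
}}

```text
clock: 7.75
position: [0.4421, 0.2155, 0.026]
ee_rot: [-2.596, -1.769, -0.001]
force: [-1.0, -0.1, 2.6]
width: 0.471
gripper_force: 40.0
```

Gripped: width 43 mm, 40 N. Lifting, and meanwhile measuring the ring more exactly.

Emit:
{"api": "move_arm", "payload": {
  "motion": [
    {"tx": 0,"ty": 0,"tz": -0.01,"twist": 0},
    {"tx": 0,"ty": 0,"tz": -0.02,"twist": 0},
    {"tx": 0,"ty": 0,"tz": -0.03,"twist": 0},
    {"tx": 0,"ty": 0,"tz": -0.03,"twist": 0},
    {"tx": 0,"ty": 0,"tz": -0.03,"twist": 0},
    {"tx": 0,"ty": 0,"tz": -0.03,"twist": 0},
    {"tx": 0,"ty": 0,"tz": 0,"twist": 0}
  ]
}}

```text
clock: 8.45
position: [0.444, 0.2162, 0.1798]
ee_rot: [-2.596, -1.769, -0.01]
force: [1.2, -0.5, -2.0]
width: 0.47
gripper_force: 40.0
```

```bash
python3 - <<'E'
from h import *
np.set_printoptions(precision=4,suppress=True)
for n,(u,v) in(("scene",(265,193)),("top",(307,213))):
    g=cv2.imread(f"pics/{n}0.png",0);w=16;c=g[v-w:v+w,u-w:u+w]
    t,m=cv2.threshold(c,0,255,cv2.THRESH_OTSU+cv2.THRESH_BINARY_INV)
    k,l,st,ce=cv2.connectedComponentsWithStats(m);i=1+st[1:,4].argmax()
    p=st[i,:2]+(st[i,2:4]-1)/2+[u-w,v-w]
    print(n,st[i],p,ce[i]+[u-w,v-w],onz(n,p,.102),onz(n,ce[i]+[u-w,v-w],.102))
s=arm.observe();print(s["position"],s["joints"],s["width"],s["gripper_force"])
E
```

```text
scene [  6  11  21  13 227] [265. 194.] [264.9163 194.1145] [ 0.5398 -0.0863  0.102 ] [ 0.5403 -0.0859  0.102 ]
top [  8   9  17  18 254] [307.  214.5] [307.0512 214.0551] [ 0.5307 -0.0922  0.102 ] [ 0.5323 -0.0922  0.102 ]
[0.444  0.2162 0.1798] [-0.9153  0.2272  0.432   1.9282 -0.1133  1.0029 -0.8073] 0.46989594946240093 39.9996893669595
```

Emit:
{"api": "move_arm", "payload": {
  "motion": [
    {"tx": -0.02,"ty": 0.012,"tz": 0,"twist": 0},
    {"tx": -0.03,"ty": 0.019,"tz": 0,"twist": 0},
    {"tx": -0.035,"ty": 0.022,"tz": 0,"twist": 0},
    {"tx": -0.035,"ty": 0.022,"tz": 0,"twist": 0},
    {"tx": -0.035,"ty": 0.022,"tz": 0,"twist": 0},
    {"tx": -0.035,"ty": 0.022,"tz": 0,"twist": 0},
    {"tx": -0.035,"ty": 0.022,"tz": 0,"twist": 0},
    {"tx": -0.035,"ty": 0.022,"tz": 0,"twist": 0},
    {"tx": -0.035,"ty": 0.021,"tz": 0,"twist": 0},
    {"tx": -0.025,"ty": 0.015,"tz": 0,"twist": 0},
    {"tx": 0,"ty": 0,"tz": 0,"twist": 0},
    {"tx": 0,"ty": 0,"tz": 0,"twist": 0}
  ]
}}

```text
clock: 9.65
position: [0.5094, -0.1556, 0.175]
ee_rot: [-2.597, -1.767, 0.002]
force: [0.6, 0.2, -2.1]
width: 0.477
gripper_force: 40.0
```

```bash
python3 w.py pics/w5.png seat:.1 pin_tops:.109 cell:0.154; python3 - <<'E'
from h import *
c=arm.calibration("wrist");print(wproj(c,[.536,-.089,.1]),c["T"][:3,3])
cv2.imwrite('pics/w5c.png',cv2.resize(cv2.imread('pics/w5.png')[60:360,80:480],(800,600),interpolation=3))
E
```

```text
9.65 [-0.2705  0.3245  0.6117  1.8504 -0.2144  1.0343  0.0514] [ 0.5094 -0.1556  0.175 ] [[ 0.3672  0.9301 -0.0015]
 [ 0.9301 -0.3672  0.0002]
 [-0.0003 -0.0015 -1.    ]] [ 0.6257  0.2327 -2.0972]
seat 0.73 [281.4   129.696] [ 0.533  -0.0956  0.1   ] tool [0.0645 0.     0.075 ]
pin_tops 0.8 [280.896 131.88 ] [ 0.5322 -0.0966  0.109 ] tool [ 0.0633 -0.0004  0.066 ]
cell 0.91 [284.312 221.214] [ 0.5125 -0.1535  0.154 ] tool [0.0031 0.0022 0.021 ]
cell 0.55 [126.224  15.792] [0.4637 0.0316 0.154 ] tool [ 0.1574 -0.1112  0.0212]
[[282.18166403 123.48950725]] [ 0.5398826  -0.07846481  0.37334297]
```

View pics/w5c.png

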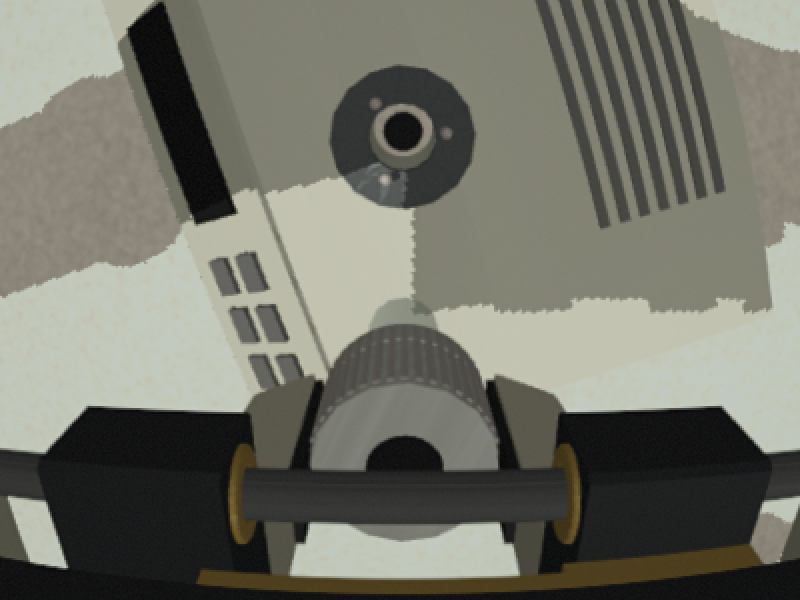

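The picture shows the port ring at about (281,128) with pins at (267.5,112), (303.5,126.5) and (272.5,150). The cell hangs upright in the fingers. Next, fit the ring and pins.

```bash
python3 - <<'E'
from h import *
from scipy.optimize import least_squares
np.set_printoptions(precision=4,suppress=True)
c=arm.calibration("wrist");s=arm.observe();M=R.from_rotvec(s["ee_rot"]).as_matrix()
pins=np.array([[375,104],[447,133],[385,180]])/2+[80,60]
P=np.array([wonz(c,p,.1085)[:2] for p in pins])
r=least_squares(lambda x:np.hypot(*(P-x).T)-.018,[.533,-.095]);print("pins",r.x,r.fun)
d=P-r.x;print("az",np.degrees(np.arctan2(d[:,1],d[:,0])))
E0=np.array([[330,136],[475,136],[402,65],[402,208],[352,84],[453,84],[352,188],[454,188]])/2+[80,60]
Q=np.array([wonz(c,p,.1)[:2] for p in E0])
q=least_squares(lambda x:np.hypot(*(Q-x).T)-.030,[.533,-.095]);print("ring",q.x,q.fun)
for X in(r.x,q.x):print("tool",M.T@(np.r_[X,.1]-s["position"]))
# held collar axis: collar top, cols 311-498, estimate
print(s["position"],wonz(c,(80+404.5/2,60+462/2),.25))
E
```

```text
pins [ 0.5336 -0.0931] [0.0002 0.0002 0.0002]
az [ 106.0976  -12.854  -134.4318]
ring [ 0.5338 -0.0926] [0.0004 0.0003 0.0002 0.0003 0.0007 0.0006 0.0004 0.0007]
tool [ 0.065  -0.0001  0.0755]
tool [ 0.0656 -0.0001  0.0755]
[ 0.5101 -0.1537  0.1755] [ 0.5122 -0.15    0.25  ]
```

```bash
python3 - <<'E'
from h import *
from scipy.optimize import least_squares
np.set_printoptions(precision=4,suppress=True)
a=cv2.imread("pics/w5.png",0)
for k in range(2):
    s=arm.observe();c=arm.calibration("wrist");im=cv2.cvtColor(arm.get_image("wrist"),cv2.COLOR_RGB2GRAY)
    t=a[85:172,238:325];m=cv2.matchTemplate(im[65:192,218:345],t,cv2.TM_CCOEFF_NORMED);_,v,_,l=cv2.minMaxLoc(m)
    x,y=l;b=im[65+y:152+y,218+x:305+x]
    sh=np.array(cv2.phaseCorrelate(t.astype(float),b.astype(float))[0])+[x-20,y-20]
    M=R.from_rotvec(s["ee_rot"]).as_matrix()
    pins=np.array([[375,104],[447,133],[385,180]])/2+[80,60]+sh
    P=np.array([wonz(c,p,.1085)[:2] for p in pins])
    r=least_squares(lambda x:np.hypot(*(P-x).T)-.018,[.533,-.095])
    print(s["clock"],v,sh,r.x,s["position"],"tool",M.T@(np.r_[r.x,.1]-s["position"]),np.abs(s["dq"]).max())
E
```

```text
9.85 0.993003249168396 [0.154 2.08 ] [ 0.5331 -0.0947] [ 0.5101 -0.1537  0.1755] tool [0.0633 0.     0.0755] 0.005314946571286462
9.9 0.995158851146698 [0.008  1.9804] [ 0.5331 -0.0948] [ 0.5102 -0.1539  0.1756] tool [ 0.0634 -0.0001  0.0756] 0.004497118469781762
```

Emit:
{"api": "move_arm", "payload": {
  "motion": [
    {"tx": 0.02,"ty": 0,"tz": 0,"twist": 0},
    {"tx": 0.02,"ty": 0,"tz": 0,"twist": 0},
    {"tx": 0.015,"ty": 0,"tz": 0,"twist": 0},
    {"tx": 0.0084,"ty": 0,"tz": 0,"twist": 0},
    {"tx": 0,"ty": 0,"tz": 0,"twist": 0},
    {"tx": 0,"ty": 0,"tz": 0,"twist": 0},
    {"tx": 0,"ty": 0,"tz": 0,"twist": 0}
  ]
}}

```text
clock: 10.65
position: [0.533, -0.0974, 0.1758]
ee_rot: [2.597, 1.768, -0.0]
force: [0.2, -0.1, -1.5]
width: 0.471
gripper_force: 40.0
```

```bash
python3 - <<'E'
from h import *
np.set_printoptions(precision=4,suppress=True)
s=arm.observe();M=R.from_rotvec(s["ee_rot"]).as_matrix()
print(s["position"],M,s["joints"],s["force"],M.T@(np.array([.5331,-.0948,.1])-s["position"]))
c=arm.calibration("wrist");arm.get_image("wrist")
for d in arm.regions_of("wrist","cell")[:1]:
    m=np.array(d["region"]);ys,xs=np.where(m);print(d["conf"],xs.min(),xs.max(),ys.min(),ys.max())
z0=s["position"][2]-.026;t=np.linspace(0,6.28,90)
for dx in(-.003,0,.003):
  A=s["position"]+M@np.array([dx,0,0])
  for z,r in((.096,.022),(.058,.022),(.0,.0105)):
    q=wproj(c,np.c_[A[0]+r*np.cos(t),A[1]+r*np.sin(t),0*t+z0+z]);print(dx,z,q.min(0),q.max(0))
E
```

```text
[ 0.533  -0.0974  0.1758] [[ 0.3668  0.9303 -0.0001]
 [ 0.9303 -0.3668 -0.0004]
 [-0.0004  0.0001 -1.    ]] [-0.3666  0.3369  0.5938  1.8286 -0.2156  1.0407 -0.0646] [ 0.161  -0.1365 -1.4712] [ 0.0025 -0.0009  0.0758]
0.89 64 131 31 77
-0.003 0.096 [233.9307 257.0478] [328.183 335.233]
-0.003 0.058 [242.6672 226.4802] [319.6589 295.0259]
-0.003 0.0 [266.9797 213.2396] [295.5399 239.9583]
0 0.096 [233.5003 250.8173] [328.6059 330.6629]
0 0.058 [242.4187 221.2906] [319.904  290.8179]
0 0.0 [266.9198 209.2909] [295.5991 236.2428]
0.003 0.096 [233.0713 244.4745] [329.0275 325.9868]
0.003 0.058 [242.1727 216.0413] [320.1469 286.541 ]
0.003 0.0 [266.8609 205.3117] [295.6575 232.4921]
```

Emit:
{"api": "move_arm", "payload": {
  "motion": [
    {"tx": 0,"ty": 0,"tz": 0,"twist": 0},
    {"tx": 0,"ty": 0,"tz": 0,"twist": 0}
  ]
}}

```text
clock: 10.95
position: [0.5333, -0.0966, 0.1757]
ee_rot: [-2.596, -1.769, -0.0]
force: [0.5, -0.8, -2.3]
width: 0.47
gripper_force: 40.0
```

Emit:
{"api": "move_arm", "payload": {
  "motion": [
    {"tx": 0.0016,"ty": -0.0008,"tz": 0,"twist": 0},
    {"tx": 0,"ty": 0,"tz": 0.015,"twist": 0},
    {"tx": 0,"ty": 0,"tz": 0.015,"twist": 0},
    {"tx": 0,"ty": 0,"tz": 0.01,"twist": 0},
    {"tx": 0,"ty": 0,"tz": 0.004,"twist": 0},
    {"tx": 0,"ty": 0,"tz": 0,"twist": 0},
    {"tx": 0,"ty": 0,"tz": 0,"twist": 0},
    {"tx": 0,"ty": 0,"tz": 0,"twist": 0}
  ]
}}

```text
clock: 11.75
position: [0.5337, -0.0946, 0.1323]
ee_rot: [2.595, 1.769, 0.001]
force: [0.3, 0.5, -1.8]
width: 0.475
gripper_force: 40.0
```

Emit:
{"api": "move_arm", "payload": {
  "motion": [
    {"tx": 0,"ty": -0.0004,"tz": 0.004,"twist": 0},
    {"tx": 0,"ty": 0,"tz": 0.004,"twist": 0},
    {"tx": 0,"ty": 0,"tz": 0.004,"twist": 0},
    {"tx": 0,"ty": 0,"tz": 0.004,"twist": 0},
    {"tx": 0,"ty": 0,"tz": 0,"twist": 0}
  ]
}}

```text
clock: 12.25
position: [0.5324, -0.0943, 0.115]
ee_rot: [-2.595, -1.769, 0.001]
force: [0.6, 0.5, -1.4]
width: 0.473
gripper_force: 40.0
```

Emit:
{"api": "move_arm", "payload": {
  "motion": [
    {"tx": 0,"ty": 0,"tz": 0.008,"twist": 0},
    {"tx": 0,"ty": 0,"tz": 0.008,"twist": 0},
    {"tx": 0,"ty": 0,"tz": 0.008,"twist": 0},
    {"tx": 0,"ty": 0,"tz": 0.008,"twist": 0},
    {"tx": 0,"ty": 0,"tz": 0.002,"twist": 0},
    {"tx": 0,"ty": 0,"tz": 0,"twist": 0},
    {"tx": 0,"ty": 0,"tz": 0,"twist": 0}
  ]
}}

```text
clock: 12.95
position: [0.533, -0.0944, 0.0819]
ee_rot: [2.596, 1.769, 0.0]
force: [0.4, -0.6, -1.5]
width: 0.474
gripper_force: 40.0
```

Emit:
{"api": "move_arm", "payload": {
  "motion": [
    {"tx": 0,"ty": 0,"tz": 0.002,"twist": 0},
    {"tx": 0,"ty": 0,"tz": 0.002,"twist": 0},
    {"tx": 0,"ty": 0,"tz": 0.002,"twist": 0},
    {"tx": 0,"ty": 0,"tz": 0,"twist": 0}
  ]
}}

```text
clock: 13.35
position: [0.5331, -0.0943, 0.0764]
ee_rot: [2.596, 1.769, 0.001]
force: [-2.4, 1.3, 8.4]
width: 0.47
gripper_force: 40.0
```

Emit:
{"api": "move_arm", "payload": {
  "motion": [
    {"tx": 0,"ty": 0,"tz": 0,"twist": 0.04},
    {"tx": 0,"ty": 0,"tz": 0,"twist": 0.04},
    {"tx": 0,"ty": 0,"tz": 0,"twist": 0.04},
    {"tx": 0,"ty": 0,"tz": 0,"twist": 0.04},
    {"tx": 0,"ty": 0,"tz": 0,"twist": 0.04},
    {"tx": 0,"ty": 0,"tz": 0,"twist": 0}
  ]
}}

```text
clock: 13.95
position: [0.534, -0.0945, 0.0765]
ee_rot: [2.841, 1.338, 0.003]
force: [0.7, 0.7, 5.2]
width: 0.472
gripper_force: 40.0
```

Emit:
{"api": "move_arm", "payload": {
  "motion": [
    {"tx": 0,"ty": 0,"tz": 0.0005,"twist": 0.04},
    {"tx": 0,"ty": 0,"tz": 0,"twist": 0.04},
    {"tx": 0,"ty": 0,"tz": 0,"twist": 0.04},
    {"tx": 0,"ty": 0,"tz": 0,"twist": 0.04},
    {"tx": 0,"ty": 0,"tz": 0,"twist": 0.04},
    {"tx": 0,"ty": 0,"tz": 0,"twist": 0}
  ]
}}

```text
clock: 14.55
position: [0.5338, -0.0942, 0.0763]
ee_rot: [3.017, 0.877, 0.003]
force: [-2.3, 1.1, 11.2]
width: 0.469
gripper_force: 40.0
```

Emit:
{"api": "move_arm", "payload": {
  "motion": [
    {"tx": 0,"ty": 0,"tz": 0,"twist": 0.04},
    {"tx": 0,"ty": 0,"tz": 0,"twist": 0.04},
    {"tx": 0,"ty": 0,"tz": 0,"twist": 0.04},
    {"tx": 0,"ty": 0,"tz": 0,"twist": 0.04},
    {"tx": 0,"ty": 0,"tz": 0,"twist": 0.04},
    {"tx": 0,"ty": 0,"tz": 0,"twist": 0}
  ]
}}

```text
clock: 15.15
position: [0.5336, -0.0939, 0.0763]
ee_rot: [-3.116, -0.395, -0.003]
force: [-3.3, 2.3, 13.4]
width: 0.474
gripper_force: 40.0
```

Emit:
{"api": "move_arm", "payload": {
  "motion": [
    {"tx": 0,"ty": 0,"tz": 0,"twist": 0.04},
    {"tx": 0,"ty": 0,"tz": 0,"twist": 0.04},
    {"tx": 0,"ty": 0,"tz": 0,"twist": 0.04},
    {"tx": 0,"ty": 0,"tz": 0,"twist": 0.04},
    {"tx": 0,"ty": 0,"tz": 0,"twist": 0.04},
    {"tx": 0,"ty": 0,"tz": 0,"twist": 0}
  ]
}}

```text
clock: 15.75
position: [0.5336, -0.094, 0.0761]
ee_rot: [-3.139, 0.097, -0.002]
force: [-1.9, 2.1, 10.7]
width: 0.468
gripper_force: 40.0
```

Emit:
{"api": "move_arm", "payload": {
  "motion": [
    {"tx": 0,"ty": 0,"tz": 0,"twist": 0.04},
    {"tx": 0,"ty": 0,"tz": 0,"twist": 0.04},
    {"tx": 0,"ty": 0,"tz": 0,"twist": 0.04},
    {"tx": 0,"ty": 0,"tz": 0,"twist": 0.04},
    {"tx": 0,"ty": 0,"tz": 0,"twist": 0.04},
    {"tx": 0,"ty": 0,"tz": 0,"twist": 0}
  ]
}}

```text
clock: 16.35
position: [0.5329, -0.0941, 0.0751]
ee_rot: [3.086, -0.585, -0.0]
force: [0.4, -0.6, -1.0]
width: 0.472
gripper_force: 40.0
```

It dropped: the force is gone and z is lower. Push down gently.

Emit:
{"api": "move_arm", "payload": {
  "motion": [
    {"tx": 0,"ty": 0,"tz": 0.002,"twist": 0},
    {"tx": 0,"ty": 0,"tz": 0.002,"twist": 0},
    {"tx": 0,"ty": 0,"tz": 0,"twist": 0}
  ]
}}

```text
clock: 16.65
position: [0.5331, -0.0943, 0.0713]
ee_rot: [-3.087, 0.583, -0.001]
force: [0.1, 0.6, 2.1]
width: 0.475
gripper_force: 40.0
```

Emit:
{"api": "move_arm", "payload": {
  "motion": [
    {"tx": 0,"ty": 0,"tz": 0.001,"twist": 0},
    {"tx": 0,"ty": 0,"tz": 0.001,"twist": 0},
    {"tx": 0,"ty": 0,"tz": 0.001,"twist": 0},
    {"tx": 0,"ty": 0,"tz": 0.001,"twist": 0},
    {"tx": 0,"ty": 0,"tz": 0.001,"twist": 0},
    {"tx": 0,"ty": 0,"tz": 0.001,"twist": 0},
    {"tx": 0,"ty": 0,"tz": 0,"twist": 0}
  ]
}}

```text
clock: 17.35
position: [0.5334, -0.0943, 0.0677]
ee_rot: [-3.084, 0.584, -0.002]
force: [-11.6, 7.1, 41.5]
width: 0.471
gripper_force: 40.0
```

Emit:
{"api": "move_arm", "payload": {
  "motion": [
    {"tx": 0,"ty": 0,"tz": -0.0006,"twist": 0},
    {"tx": 0,"ty": 0,"tz": 0,"twist": 0},
    {"tx": 0,"ty": 0,"tz": 0,"twist": 0},
    {"tx": 0,"ty": 0,"tz": 0,"twist": 0},
    {"tx": 0,"ty": 0,"tz": 0,"twist": 0}
  ]
}}

```text
clock: 17.85
position: [0.5334, -0.0942, 0.0677]
ee_rot: [-3.085, 0.584, -0.002]
force: [-9.0, 4.9, 31.0]
width: 0.472
gripper_force: 40.0
```

```bash
python3 - <<'E'
from h import *
np.set_printoptions(precision=4,suppress=True)
s=arm.observe();print(s["position"],s["force"],s["ft_torque"],s["gripper_force"],s["joints"],np.abs(s["dq"]).max())
c=arm.calibration("wrist");g=arm.get_image("wrist")
for d in arm.place_of("wrist","collar_base")[:2]:
    p=np.array(d["point"])*[560,420];print(d["conf"],p,wonz(c,p,.1))
print(wproj(c,[.5331,-.0945,.1]))
E
```

```text
[ 0.5334 -0.0942  0.0677] [-8.9974  4.9145 30.9872] [1.1708 2.0684 0.1341] 40.00610972951108 [-0.5758  0.5978  0.9634  1.9683 -0.6303  0.9071 -1.2272] 0.001899100299916281
[[280.8688 260.0069]]
```

```bash
python3 -c "
from cell import arm
print(arm.sign_off())"
```

```text
the job is handed in; nothing more can be done
None
```

The metal-collared cell is in the photometer well, its keyways over the pins after about a 90° turn. I handed it in at about 18 s with the cell pushed home (about 31 N up on the tool) and gripped at 40 N. I saw no contact with the bystanders but didn't re-measure them, and the hand-in returned no verdict.

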